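# Gauge the next test coupon on the bench micrometer

## Robot

A 6-joint arm with a two-finger parallel gripper is mounted at the origin on a cart in front of the work surface, level with it; the furniture and walls round the work are solid. World frame = base frame: x ahead of the robot, y to its left, z up, the work surface at z = 0. Lengths are in m, angles in rad, forces in N, time in s.
With the tool pointing down it reaches from about 0.35 to 0.85 m from the base axis. Payload 8.1 kg.
Tool frame: the origin (TCP) lies on the mounting face of the last link; the fingertips stand 173 mm ahead of it and the grasp point (between the pads) lies 155 mm ahead of it; z points along the fingers, y is the direction in which the jaws open and shut (so a half turn about z gives the same grasp; the last joint's range is limited). The gripper opens to 85 mm and grips with 20 to 120 N. Pads are 22 mm wide; open, the fingers measure 114 mm over their backs; the gripper's body (76 mm by 85 mm) begins 54 mm behind the grasp point. The pads swing forward as they close: fully open they stand 13 mm farther back than shut.
Start: joints at [1.161, 0.13, 1.488, -0, 1.523, -0.085], TCP at [0.191, 0.569, 0.405] pointing down, gripper open.
Joint ranges: [-2.96, 2.96], [-0.89, 2.26], [0.02, 2.5], [-1.34, 4.48], [0, 2.73], [-2.66, 2.66]. Speed limits (rad/s): [2.39, 2.39, 2.79, 3.14, 3.14, 3.14].

## Interface

Orientations are given as a unit quaternion [x, y, z, w].
In Python, from plant import bot, effector, kinematics, capture, get_calibration, finish_job, readout gives the robot as it stands. Calls block until the motion is done:
- bot.move_to(position, orientation): joint-space move of the TCP to a pose.
- bot.move_l(position, attitude=None, max_speed=0.15, f_stop=None): straight line of the TCP; attitude=None keeps the orientation; max_speed is the mean speed in m/s. With f_stop (N) it stops when the force on the tool has changed by that much, and returns True; else False.
- bot.move_joints(angles): joint-space move.
- effector.ungrasp() and effector.clamp(f_grip=None): open the fingers fully, or close them until they stop; f_grip is the grip in N (None keeps the last).
- bot.wait(seconds).
- kinematics.solve_ik(position, orientation): joint angles nearest the present ones, or None.
- capture(name): name is "scene" or "top"; returns the picture (400x640x3 uint8, red, green, blue); there is no depth.
- get_calibration(name): a dict with "K" (3x3 intrinsics, pixels), "distortion" ([k1, k2, p1, p2, k3] as OpenCV has them; the pictures are not rectified), "origin" and "rotation" of the camera in the world. Camera axes: x right, y up, looking along -z (the intrinsics and any distortion apply to the point x, -y, -z); pixel columns grow to the right and rows downward; lengths in m; the calibration is good to about 2 mm. A picture is of the moment at which its call begins. get_calibration takes no time and is no camera call.
A pose or a line that the arm cannot do raises bot.Unreachable and nothing moves.
- finish_job(): hands the job in, once; it reports no verdict.
Readings, each from a call of its own:
- readout.get_t(): time.
- readout.get_joint_pos(): joint angles.
- readout.get_qvel(): joint speeds.
- readout.get_effort(): joint torques, N m.
- readout.get_position(): TCP position.
- readout.get_tool_rot(): TCP orientation.
- readout.get_force(): force on the tool from outside, world axes, zero at the start.
- readout.get_moment(): the same for the moment, N m.
- readout.get_grip_width(): opening from 0.0 (shut) to 1.0 (fully open).
Only numpy, scipy, OpenCV 4.12 (cv2) and the standard library are available. Lean on these libraries where they do the work, as an engineer would, in place of code of your own. Each camera call takes 0.05 s, during which the arm holds its last target. There are 200 camera calls.

## Task

The blue coupon has been measured: take it off the micrometer table and lay it flat in the steel tray beside the grey one. Then lay the orange coupon from the stand flat across the table with the middle of its narrow waist centred under the spindle, let it go, and turn the ratchet knob clockwise until it has clearly slipped (by some 30 degrees or more), leaving the coupon gripped by the spindle and the knob released. Leave everything else where it is.

Things in the scene. Friction and masses are not known exactly. Their poses are not given: they have to be found in the camera images.
- gauge: Grey vertical bench micrometer, fixed to the worktop; origin on the worktop under the spindle axis, z up. Base 108 x 100 mm on a dark plate, 42 mm high. The throat opens to -x (front) and both sides: the 40 mm wide column stands 34 to 60 mm behind the axis (+x) and carries a round head (36 mm across) over the table, its underside 23 mm above the table, plus arm 32 mm wide, top 57 mm above the table.
- anvil (a point): Centre of the micrometer's flat steel measuring table, on its top (65 mm above the worktop), under the spindle; axes as the micrometer. The table is 56 mm along x, 64 mm along y. A coupon laid across it along y overhangs by 48 mm at each side, where it can be gripped.
- knob_center (a point): Centre of the black ribbed ratchet knob on top of the micrometer, coaxial with the vertical spindle: 26 mm across, 34 mm high, centre 102 mm above the table; yellow index mark. Under it is the bare graduated thimble (31 mm across). The knob keeps its height. Clockwise from above lowers the spindle 20 mm a turn (3.2 mm a rad). It stays where it is left.
- lowering (a joint): How far the spindle is lowered, m: at 0 its tip is 20 mm above the table, at 0.0195 0.5 mm above it; it meets a 10 mm thick coupon at about 0.010. At the start 0.001 to 0.005.
- ratchet (a joint): Angle, rad, by which the knob has slipped clockwise on the thimble: 0 at the start. It grows only while the knob is turned clockwise with the spindle stopped against something (the knob then slips at 0.06 N m, about 11 N at the spindle; free turning takes 0.03 N m).
- spindle: The steel spindle, 10 mm across, that comes down out of the head; the origin is the centre of its tip.
- coupon_orange: The orange test coupon; origin at the centre of its underside, axes as its centre point.
- coupon_orange_center (a point): Orange test coupon, next to be measured, loose on the white stand, across its two rails (tops 110 mm above the worktop, 90 mm apart), ends overhanging by 30 mm. Flat dog-bone bar, 60 g, 160 mm long (along its y axis), 25 mm wide (x) at the two 38 mm long ends, 14 mm wide over the middle 57 mm (the waist), 10 mm thick (z). Point at the centre of the coupon, half-way up; z up.
- coupon_blue: The blue test coupon; origin at the centre of its underside, axes as its centre point.
- coupon_blue_center (a point): Blue test coupon, already measured, lying loose across the micrometer table under the raised spindle. Flat dog-bone bar, 60 g, 160 mm long (along its y axis), 25 mm wide (x) at the two 38 mm long ends, 14 mm wide over the middle 57 mm (the waist), 10 mm thick (z). Point at the centre of the coupon, half-way up; z up.
- coupon_white_center (a point): White test coupon that stays on the stand, beside the orange one (about 60 mm between centres; either may be in front). Same bar: 160 mm long (along its y axis), 25 mm wide (x) at the two 38 mm long ends, 14 mm wide over the middle 57 mm (the waist), 10 mm thick (z). Point at the centre of the coupon, half-way up; z up.
- coupon_grey_center (a point): Grey test coupon lying in the rear half (+x) of the tray; it stays there. Same bar: 160 mm long (along its y axis), 25 mm wide (x) at the two 38 mm long ends, 14 mm wide over the middle 57 mm (the waist), 10 mm thick (z). Point at the centre of the coupon, half-way up; z up.
- stand: White sample stand, fixed: foot 110 mm (x) by 112 mm (y), two rails along x on legs, tops 110 mm above the worktop, 90 mm apart (middle to middle), 10 mm wide; origin on the worktop under its centre, z up. Behind the work stand fixed dosing pumps, 165 mm high, their fronts at x = 0.54, and on the right a balance (75 mm high from x = 0.45, y below -0.33; taller from x = 0.56).
- tray_in (a point): Centre of the inner floor of the fixed shallow steel tray: inside 130 mm (x) by 180 mm (y), floor 3 mm above the worktop, walls 3 mm thick and 10 mm high above the floor; z up.
- vial_a: Sample vial with black cap, 30 mm across, 50 mm high, standing; a bystander to leave alone. Origin at the centre of its underside, z up.
- vial_c: Sample vial with red cap, 30 mm across, 50 mm high, standing; a bystander to leave alone. Origin at the centre of its underside, z up.
- vial_d: Sample vial with white cap, 27 mm across, 40 mm high, standing; a bystander to leave alone. Origin at the centre of its underside, z up.
- hex_keys: Red folding hex-key set, 86 mm long (its y axis), 22 mm wide, 23 mm high, lying; a bystander to leave alone. Origin at the centre of its underside, z up.
- cup_plastic: Clear plastic cup, 73 mm across, 83 mm high; a bystander to leave alone. Origin at the centre of its underside, z up.
- pliers: Long-nose pliers with red handles, 158 x 55 x 12 mm, lying; a bystander to leave alone. Origin at the centre of its underside, z up.
- caliper: Digital caliper, 165 x 59 x 10 mm, lying; a bystander to leave alone. Origin at the centre of its underside, z up.
- reagent_0: Brown reagent bottle with white cap, 56 mm across, 118 mm high; a bystander to leave alone. Origin at the centre of its underside, z up.
- beaker_a: Beaker, 63 mm across, 73 mm high; a bystander to leave alone. Origin at the centre of its underside, z up.
- glue: White glue bottle with red cap, 28 mm across, 92 mm high; a bystander to leave alone. Origin at the centre of its underside, z up.

How it is judged:
On the way, in this order (a step that is already met when the one before it is completed fails the run):
1. the blue coupon lies flat in the tray, released (x of coupon_blue_center in the frame of tray_in between -0.055 and 0.055 m and y of coupon_blue_center in the frame of tray_in between -0.03 and 0.03 m and z of coupon_blue_center in the frame of tray_in between 0 and 0.009 m and angle between coupon_blue_center's own z axis and vertical below 0.08 rad and contact force between the fingers and coupon_blue below 0.05 N), for 0.2 s.
2. the orange coupon lies flat across the micrometer table, its waist under the spindle, released (angle between the y axis of coupon_orange_center and the y axis of anvil, either way round below 0.2 rad and z of coupon_orange_center in the frame of anvil between 0.002 and 0.008 m and x of anvil in the frame of coupon_orange_center between -0.0065 and 0.0065 m and y of anvil in the frame of coupon_orange_center between -0.025 and 0.025 m and angle between coupon_orange_center's own z axis and vertical below 0.08 rad and contact force between the fingers and coupon_orange below 0.05 N), for 0.2 s.
3. the spindle presses on the orange coupon and the ratchet knob has slipped by at least 0.3 rad (about 17 degrees) (value of joint ratchet above 0.3 rad and contact force between spindle and coupon_orange above 2 N), for 0.1 s.
At the end, for the whole second after the job is handed in: Blue coupon flat and still in the tray, centre within 55 mm (x) and 30 mm (y) of the tray's. Orange coupon flat and still across the table, within 0.2 rad, spindle within 6.5 mm of its centre line and 25 mm of its middle, gripped with over 2 N; knob slipped over 0.3 rad. Nothing held (all of step 1 and all of step 2 and all of step 3 and linear speed of each of coupon_blue, coupon_orange below 0.01 m/s); the robot touches nothing.
It fails at once if a bystander (vial, hex keys, cup, pliers, caliper, bottles, beaker) is shifted by more than 20 mm (distance of any of vial_a, vial_c, vial_d, hex_keys, cup_plastic, pliers, caliper, reagent_0, beaker_a, glue from where it was at the start of the episode above 0.02 m).
It fails at once if the white or the grey coupon is shifted by more than 15 mm (distance of any of coupon_white_center, coupon_grey_center from where it was at the start of the episode above 0.015 m).
It fails at once if the spindle is driven down onto the blue coupon with more than 5 N (contact force between spindle and coupon_blue above 5 N).
It also fails if it takes over 72 s, if anything falls off the work surface, if the arm or the gripper's body presses on something with over 40 N, if the wrist force passes 120 N, or if a joint passes its speed limit or range.

## Working session

There is one attempt and no reset: what is moved stays moved. The work goes in short steps, each a Python script; the robot and the scene stay as the last script left them, time stands still between calls to the robot, and variables do not carry over. Pictures are saved under pics/ and viewed, about 8 in all and at most 12, crops included, and the job is handed in when it is done.

```bash
mkdir -p pics; python3 - <<'E'
from plant import *
import cv2
for n in("scene","top"):
    c=get_calibration(n);print(n,c)
    cv2.imwrite(f"pics/{n}0.png",cv2.resize(capture(n)[:,:,::-1],(800,500),interpolation=cv2.INTER_CUBIC))
print(readout.get_tool_rot(),readout.get_t())
E
```

```text
scene {'K': array([[393.91229947,   0.        , 318.54639186],
       [  0.        , 393.91229947, 204.40019423],
       [  0.        ,   0.        ,   1.        ]]), 'distortion': array([-0.07245479,  0.        ,  0.        ,  0.        ,  0.        ]), 'origin': array([-0.0403979 ,  1.12827641,  0.9152797 ]), 'rotation': array([-0.12353543,  0.45311482,  0.85536804, -0.21856687])}
top {'K': array([[467.68905348,   0.        , 325.01644948],
       [  0.        , 467.68905348, 199.06137685],
       [  0.        ,   0.        ,   1.        ]]), 'distortion': array([0.02776599, 0.        , 0.        , 0.        , 0.        ]), 'origin': array([0.2505318 , 0.1014098 , 1.71959908]), 'rotation': array([-0.06005547,  0.06330964,  0.70704949, -0.70175939])}
[ 1.61677487e-01  9.86843301e-01 -8.02338379e-04 -2.12226948e-04] 0.1
```

View pics/scene0.png

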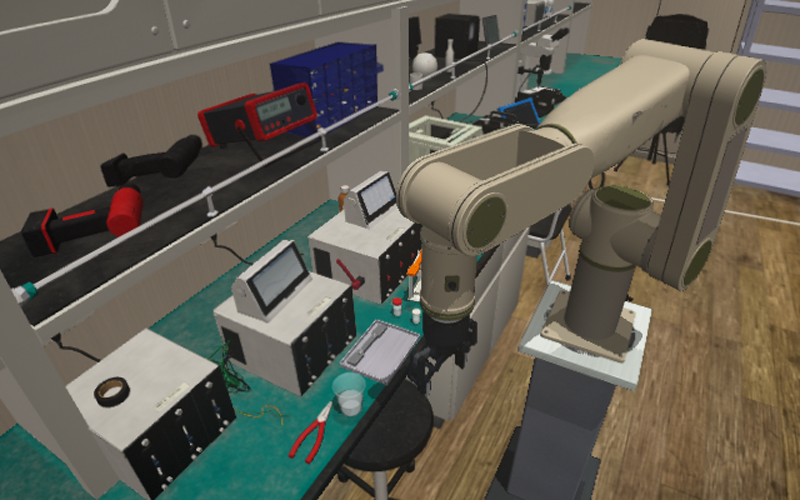

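View pics/top0.png

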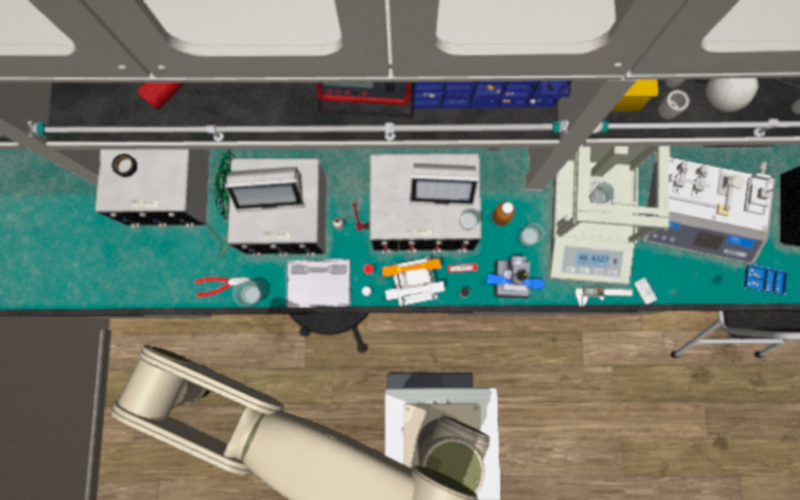

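The scene view shows the pumps, tray, vials, cup and pliers. The arm hides the micrometer and stand. In the top view (800 px scale) the tray is near (319,284), orange (412,267), white (415,291), and the micrometer with blue near (515,280). I'll enlarge the working strip.

```bash
python3 - <<'E'
from plant import *
import cv2
im=capture("top")[:,:,::-1]
a=im[198:250,300:440];b=im[198:250,220:360]
s=lambda a:cv2.resize(a,None,fx=5.7,fy=5.7,interpolation=cv2.INTER_CUBIC)
import numpy as np
cv2.imwrite("pics/c1.png",np.vstack([s(a),s(b)]));print(s(a).shape)
E
```

```text
(296, 798, 3)
```

View pics/c1.png

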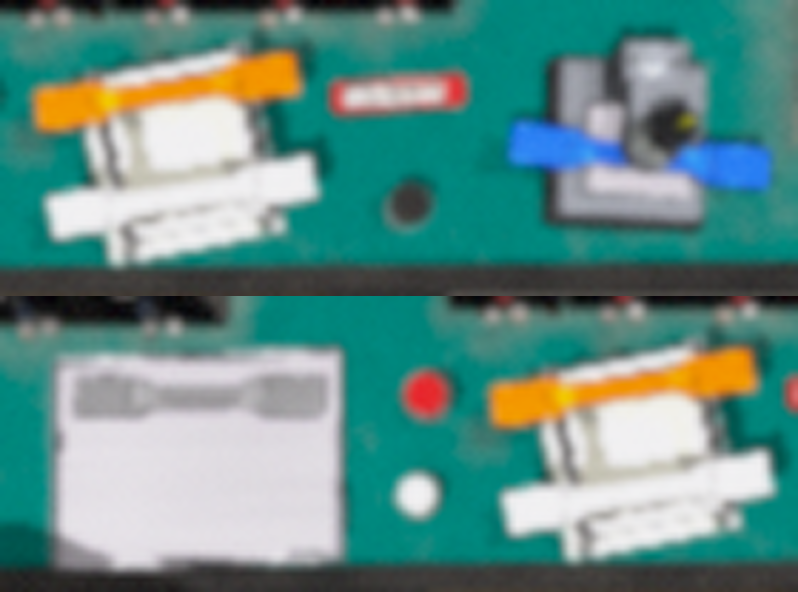

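The crop is clear: orange ends are at (36,110) and (300,73), blue ends at (512,142) and (770,169), knob at about (670,125), and the tray spans (55–343, 350–565). Next I convert these to world positions and check them against the known sizes.

```bash
cat > h.py <<'E'
from plant import *
import numpy as np, cv2
from scipy.spatial.transform import Rotation as R
def ray(n,uv):
    c=get_calibration(n);p=cv2.undistortPoints(np.array([[uv]],float),c["K"],c["distortion"])[0,0]
    return c["origin"],R.from_quat(c["rotation"]).apply([p[0],-p[1],-1])
def p2w(n,uv,z):
    o,d=ray(n,uv);return o+d*(z-o[2])/d[2]
def w2p(n,P):
    c=get_calibration(n);q=R.from_quat(c["rotation"]).inv().apply(np.array(P)-c["origin"])
    q=q/-q[2];return cv2.projectPoints(np.array([[q[0],-q[1],1.]]),np.zeros(3),np.zeros(3),c["K"],c["distortion"])[0][0,0]
def blob(n,im,lo,hi,z,box=None,minA=15):
    "min-area rectangle of an HSV colour on plane z -> centre, yaw of long axis (from y), sizes"
    m=cv2.inRange(cv2.cvtColor(im,cv2.COLOR_RGB2HSV),np.array(lo),np.array(hi))
    if box: k=np.zeros_like(m);k[box[1]:box[3],box[0]:box[2]]=1;m=m*k
    v,u=np.nonzero(m)
    P=np.array([p2w(n,(a,b),z)[:2] for a,b in zip(u,v)])*1000
    r=cv2.minAreaRect(P.astype(np.float32));return np.round(r[0],1),np.round(r[1],1),round(r[2],1),len(P)
E
python3 - <<'E'
from h import *
ca=lambda u,v:(300+(u+.5)/5.7-.5,198+(v+.5)/5.7-.5)
cb=lambda u,v:(220+(u+.5)/5.7-.5,198+(v-296+.5)/5.7-.5)
def s(n,uv,z): print(n,np.round(p2w("top",uv,z)*1000,1))
im=capture("top");cv2.imwrite("pics/raw.png",im[:,:,::-1])
print("orange",blob("top",im,(8,150,120),(25,255,255),.12,(300,198,360,225)))
print("blue",blob("top",im,(100,130,80),(125,255,255),.075,(380,210,440,235)))
for n,p,z in [("oL",(36,110),.12),("oR",(300,73),.12),("wL",(48,217),.12),("wR",(316,176),.12),("bL",(512,142),.075),("bR",(770,169),.075),
 ("knob",(670,125),.184),("baseFL",(547,225),.0),("baseFR",(703,225),0),("baseBL",(549,55),0),("tabFL",(587,193),.065),("tabFR",(690,193),.065),("tabBL",(592,103),.065),("hexL",(332,97),.02),("hexR",(466,90),.02),("vialA",(408,203),.05)]: s(n,ca(*p),z)
for n,p,z in [("tBL",(55,350),.013),("tBR",(343,350),.013),("tFL",(52,566),.013),("tFR",(343,565),.013),("gL",(76,397),.013),("gR",(327,396),.013),("vred",(427,395),.05),("vwhite",(417,495),.04)]: s(n,cb(*p),z)
s("cup",(248/1.25,290/1.25),.08)
E
```

```text
orange (array([480.8,  80.3]), array([ 27. , 158.6]), 8.9, 239)
blue (array([ 446.4, -213.9]), array([162.6,  29.1]), 83.7, 247)
oL [470.9 159.3 120. ]
oR [492.3  -0.9 120. ]
wL [406.  152.1 120. ]
wR [429.5  -9.4 120. ]
bL [ 454.9 -134.6   75. ]
bR [ 437.  -293.7   75. ]
knob [ 450.6 -210.9  184. ]
baseFL [ 410.1 -166.2    0. ]
baseFR [ 409.5 -266.8    0. ]
baseBL [ 521.2 -171.3    0. ]
tabFL [ 423.9 -181.7   65. ]
tabFR [ 423.4 -245.7   65. ]
tabBL [ 480.4 -186.9   65. ]
hexL [491.7 -27.6  20. ]
hexR [ 495.6 -114.    20. ]
vialA [419.9 -71.7  50. ]
tBL [524.3 445.7  13. ]
tBR [522.9 259.6  13. ]
tFL [384.8 443.7  13. ]
tFR [383.9 258.3  13. ]
gL [493.5 431.3  13. ]
gR [492.9 269.7  13. ]
vred [487.8 202.9  50. ]
vwhite [425.5 209.6  40. ]
cup [425.8 537.4  80. ]
```

The sizes agree (coupons 159–162 mm, table 64 mm, tray 186 × 139 mm). The tray centre is about (454,352), the gauge axis about (451,-212.5), and the grey coupon's front edge about x=481. I'll grip the blue coupon by its left end.

```bash
cat >> h.py <<'E'
def att(yaw):  # tool down, jaws along direction yaw (deg) in plan
    c,s=np.cos(np.radians(yaw)),np.sin(np.radians(yaw))
    return R.from_matrix(np.array([[-s,c,0],[c,s,0],[0,0,-1]]).T if 0 else np.array([[-s,c,0],[c,s,0],[0,0,-1.]])).as_quat()
def st(m=""): print(m,"t",round(readout.get_t(),2),"p",np.round(readout.get_position(),4),"F",np.round(readout.get_force(),1),"w",round(readout.get_grip_width(),3),"q",np.round(readout.get_joint_pos(),2))
E
python3 - <<'E'
from h import *
q=att(-6.4)
bot.move_to([.33,.35,.42],att(20));st()
bot.move_to([.4535,-.148,.30],q);st("above")
im=capture("scene");cv2.imwrite("pics/s1.png",im[:,:,::-1])
im=capture("top");cv2.imwrite("pics/t1.png",im[:,:,::-1])
a=w2p("scene",[.45,-.15,.1]);print(a)
E
python3 - <<'E'
import cv2
im=cv2.imread("pics/s1.png")
cv2.imwrite("pics/s1c.png",cv2.resize(im[120:280,230:460],(800,556),interpolation=cv2.INTER_CUBIC))
E
```

```text
t 1.22 p [0.3298 0.3506 0.4201] F [0.3 0.6 0.2] w 1.003 q [ 0.71 -0.2   1.78  0.    1.56  0.36]
above t 3.12 p [ 0.4539 -0.1473  0.3002] F [0.6 0.8 0.2] w 0.998 q [-0.42 -0.13  1.94  0.    1.33 -0.31]
[369.2178431  183.53432974]
```

View pics/s1c.png

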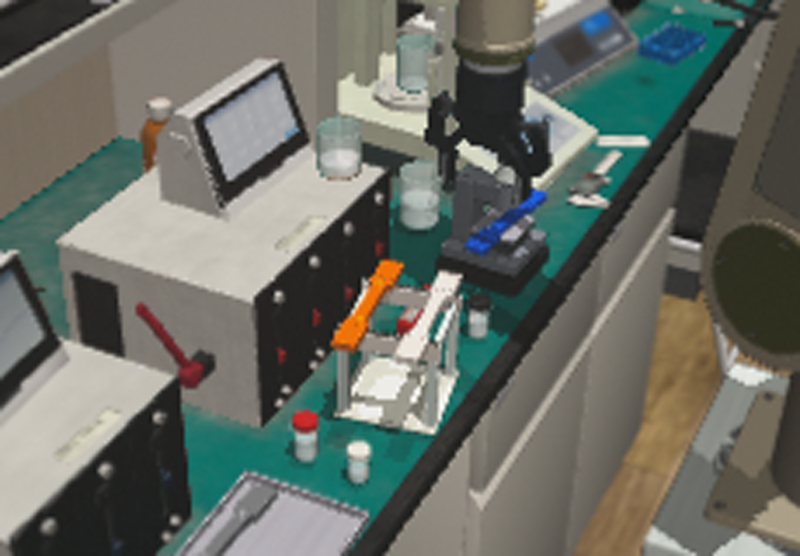

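The scene view shows the open gripper above the blue coupon's near end at (475,243), with the orange coupon's near end at (345,338). I'll cross-check both points from this camera. If they agree, I go down and grip.

```bash
python3 - <<'E'
from h import *
c=lambda u,v:(230+(u+.5)/3.478-.5,120+(v+.5)/3.478-.5)
B=p2w("scene",c(475,243),.073);O=p2w("scene",c(345,338),.118);print(np.round(B,4),np.round(O,4))
if np.linalg.norm(B[:2]-[.455,-.135])>.013: raise SystemExit("disagree")
print(bot.move_l([.4535,-.148,.239],max_speed=.1,f_stop=8));st("down")
effector.clamp(60);st("grip")
bot.move_l([.4535,-.148,.2415],max_speed=.05);st("lift")
bot.move_l([.335,-.148,.2415],max_speed=.15);st("out")
cv2.imwrite("pics/s2.png",cv2.resize(capture("scene")[150:230,320:420,::-1],(800,640))[:600])
E
```

```text
[ 0.4586 -0.1432  0.073 ] [0.4749 0.15   0.118 ]
False
down t 3.98 p [ 0.4538 -0.1481  0.2394] F [ 0.  -0.4  0.5] w 1.001 q [-0.42 -0.05  1.99  0.    1.2  -0.31]
grip t 4.58 p [ 0.4536 -0.148   0.2394] F [-1.6  1.1  2.5] w 0.267 q [-0.42 -0.05  1.99  0.    1.2  -0.31]
lift t 4.83 p [ 0.4535 -0.148   0.2415] F [ 0.5  1.1 -0.8] w 0.269 q [-0.42 -0.06  1.99  0.    1.21 -0.31]
out t 5.77 p [ 0.3354 -0.1481  0.2418] F [-0.  -0.  -0.6] w 0.268 q [-0.56 -0.41  2.28  0.    1.27 -0.44]
```

View pics/s2.png

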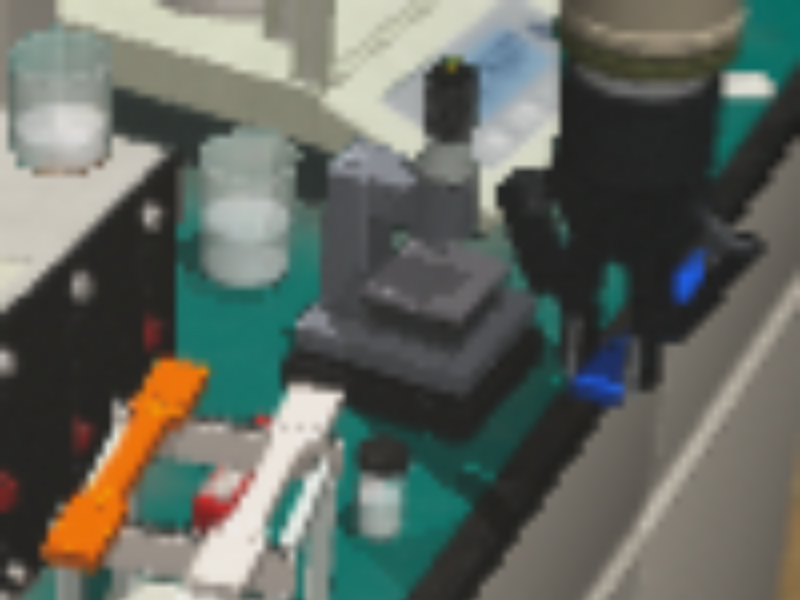

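The blue coupon is held level and clear of the table. The spindle and table are free. I'll carry it to the tray and release it a few millimetres above the floor.

```bash
python3 - <<'E'
from h import *
c=lambda u,v:(320+(u+.5)/8-.5,150+(v+.5)/8-.5)  # s2 crop
for n,p,z in [("knobtop",(452,66),.184),("tabL",(360,285),.065),("tabF",(455,325),.065),("tabR",(510,262),.065)]: print(n,np.round(p2w("scene",c(*p),z),4))
bot.move_l([.335,-.14,.36],max_speed=.25)
bot.move_to([.37,.12,.38],att(5));st()
bot.move_to([.435,.4185,.25],att(0));st("above tray")
print(bot.move_l([.435,.4185,.180],max_speed=.1,f_stop=6));st("down")
effector.ungrasp();st("open")
bot.move_l([.435,.4185,.25],max_speed=.2)
bot.move_to([.33,.30,.40],att(10));st()
i=capture("scene")[:,:,::-1];j=capture("top")[:,:,::-1]
cv2.imwrite("pics/s3.png",np.vstack([cv2.resize(i[220:310,265:345],(520,585))[:300*2][:300] if 0 else cv2.resize(i[235:310,260:360],(400,300),interpolation=2),cv2.resize(j[198:250,220:290],(400,297),interpolation=2)]))
E
```

```text
knobtop [ 0.4538 -0.2171  0.184 ]
tabL [ 0.4829 -0.1835  0.065 ]
tabF [ 0.4245 -0.17    0.065 ]
tabR [ 0.4226 -0.2419  0.065 ]
 t 7.47 p [0.3699 0.1194 0.379 ] F [-0.2 -0.7  0.2] w 0.268 q [ 0.18 -0.47  2.07 -0.    1.54  0.09]
above tray t 8.72 p [0.4359 0.4175 0.2508] F [ 0.3  0.1 -0.1] w 0.269 q [ 0.68  0.26  1.63 -0.    1.25  0.68]
True
down t 9.45 p [0.4342 0.4175 0.1777] F [-0.9 -0.2  5.7] w 0.272 q [ 0.68  0.36  1.66 -0.    1.13  0.68]
open t 10.07 p [0.4334 0.417  0.1763] F [-0.1  0.6 -0.5] w 0.998 q [0.68 0.36 1.66 0.   1.13 0.68]
 t 11.47 p [0.3301 0.3001 0.3986] F [ 0.2  0.3 -1.1] w 0.999 q [ 0.62 -0.3   1.9   0.    1.54  0.45]
```

View pics/s3.png

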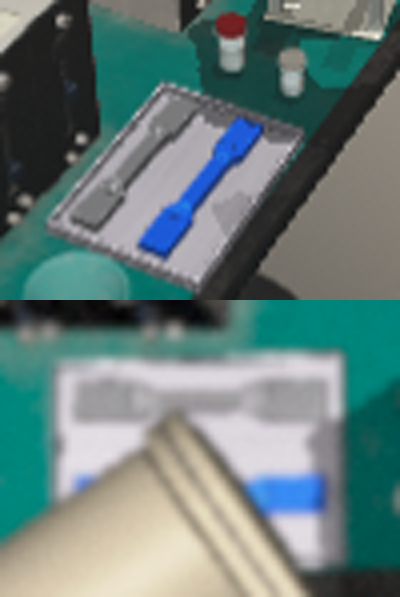

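The blue coupon lies flat in the tray, parallel to the grey one, with a clear gap (blue from (155,245) to (245,130) in the upper crop). Next is the orange coupon's left end.

```bash
python3 - <<'E'
from h import *
q=att(8)
bot.move_to([.474,.143,.335],q);st("above")
bot.move_l([.474,.143,.285],max_speed=.1,f_stop=6);st("down")
cv2.imwrite("pics/o1.png",capture("scene")[:,:,::-1])
effector.clamp(60);st("grip")
bot.move_l([.473,.143,.36],max_speed=.15);st("lift")
bot.move_to([.335,-.1475,.34],att(-2));st("front")
bot.move_l([.335,-.1475,.2425],max_speed=.15);st("low")
i=capture("scene")[:,:,::-1];cv2.imwrite("pics/o2.png",cv2.resize(i[150:230,310:430],(800,533),interpolation=2))
E
```

```text
above t 12.46 p [0.4739 0.1437 0.3349] F [0.3 1.1 0.3] w 0.998 q [ 0.19 -0.11  1.86  0.    1.39  0.05]
down t 13.11 p [0.474  0.1434 0.2854] F [ 0.4  0.  -0.8] w 0.996 q [ 0.19 -0.06  1.91  0.    1.3   0.05]
grip t 13.75 p [0.4741 0.143  0.2854] F [-1.2 -1.2  5.7] w 0.269 q [ 0.19 -0.06  1.91 -0.    1.3   0.05]
lift t 14.4 p [0.4727 0.1429 0.359 ] F [-0.7  0.4 -0.7] w 0.27 q [ 0.19 -0.13  1.84  0.    1.44  0.05]
front t 15.62 p [ 0.3353 -0.1471  0.3399] F [-0.3 -0.3 -0.8] w 0.274 q [-0.55 -0.52  2.17  0.    1.49 -0.52]
low t 16.43 p [ 0.3355 -0.1475  0.2432] F [-0.3  0.1 -0.6] w 0.267 q [-0.55 -0.41  2.28  0.    1.27 -0.52]
```

View pics/o2.png

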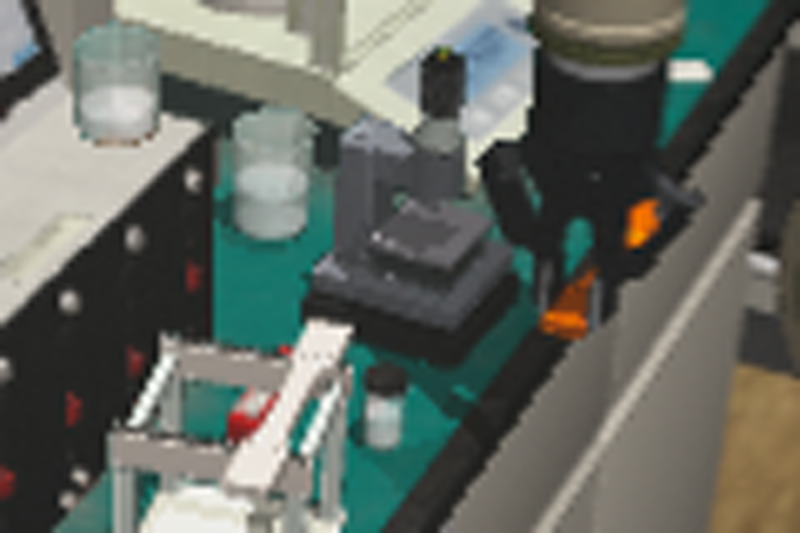

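The orange coupon is held level, its near end at (565,330). The white coupon is undisturbed. I'll slide it in under the spindle, lower it and release.

```bash
python3 - <<'E'
from h import *
print(np.round(p2w("scene",(310+565/6.667,150+325/6.667),.073),4))
print(bot.move_l([.4545,-.1475,.2425],max_speed=.1,f_stop=7));st("in")
print(bot.move_l([.4545,-.1475,.2395],max_speed=.03,f_stop=4));st("down")
effector.ungrasp();st("open")
bot.move_l([.4545,-.1475,.31],max_speed=.15)
bot.move_to([.335,-.05,.42],att(-2));st()
i=capture("scene")[:,:,::-1];j=capture("top")
print(blob("top",j,(8,150,120),(25,255,255),.075,(370,205,445,240)))
print(blob("top",j,(20,100,80),(35,255,255),.184,(405,205,435,230)))
cv2.imwrite("pics/o3.png",np.vstack([cv2.resize(i[150:205,340:420],(640,440),interpolation=2)[:300],cv2.resize(j[202:244,375:440,::-1],(465,300),interpolation=2)[:, :465] if 0 else cv2.resize(j[202:240,370:450,::-1],(640,300),interpolation=2)]))
E
```

```text
[ 0.3331 -0.1325  0.073 ]
False
in t 17.82 p [ 0.4541 -0.1475  0.2424] F [-0.8  1.4 -1.1] w 0.271 q [-0.42 -0.06  1.99 -0.    1.21 -0.39]
False
down t 18.07 p [ 0.4545 -0.1476  0.24  ] F [-1.2  1.   4.4] w 0.271 q [-0.42 -0.05  1.99  0.    1.2  -0.39]
open t 18.7 p [ 0.4545 -0.1475  0.2394] F [ 0.5  0.5 -1.2] w 1.0 q [-0.42 -0.05  1.99 -0.    1.2  -0.39]
 t 20.1 p [ 0.3353 -0.0502  0.4188] F [ 0.9 -0.1 -0.2] w 1.0 q [-0.3  -0.64  2.11 -0.    1.68 -0.27]
(array([ 450.8, -210.9]), array([155.9,  24.9]), 89.6, 207)
(array([ 444.2, -242.2]), array([52.6,  6.3]), 69.5, 9)
```

View pics/o3.png

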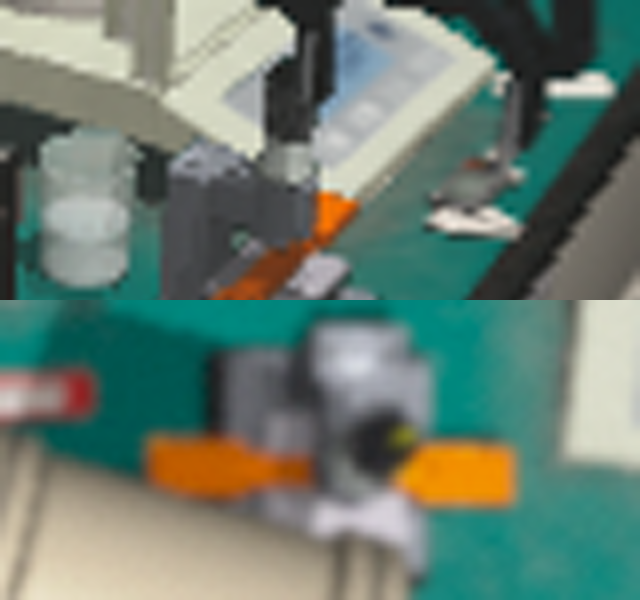

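The orange coupon lies across the table. From the top camera its centre is (451,-211) with almost no yaw, and the knob axis from the same camera is about (451,-211). It's released. Next I grip the knob with joint 6 wound back, check the side force, then turn clockwise in steps.

```bash
python3 - <<'E'
from h import *
print(np.round(p2w("top",(418.1,220.1),.184),4))
x,y=.4512,-.212
psi=np.degrees(np.arctan2(y,x)+2.5)
bot.move_to([x,y,.40],att(psi));st("above")
print(bot.move_l([x,y,.328],max_speed=.1,f_stop=6));st("down")
effector.clamp(30);st("grip");print(np.round(readout.get_moment(),3))
print("jaw dir",np.round([np.cos(np.radians(psi)),np.sin(np.radians(psi))],2))
E
```

```text
[ 0.4487 -0.214   0.184 ]
above t 22.21 p [ 0.4512 -0.2119  0.3999] F [-0.3 -0.  -0.3] w 0.999 q [-0.54 -0.14  1.77  0.    1.52 -2.6 ]
False
down t 23.07 p [ 0.4514 -0.2121  0.3287] F [ 0.3  0.1 -0.3] w 1.004 q [-0.54 -0.1   1.86 -0.    1.38 -2.6 ]
grip t 23.65 p [ 0.4514 -0.2122  0.3285] F [ 0.1 -0.9  1.7] w 0.291 q [-0.54 -0.1   1.86 -0.    1.38 -2.6 ]
[-0.291 -0.098 -0.028]
jaw dir [-0.47  0.88]
```

The side force is under 1 N and the width is 0.291, so it's well centred. Now turning.

```bash
python3 - <<'E'
from h import *
q=np.array(readout.get_joint_pos());q0=q[5]
for d in np.arange(.65,3.91,.65):
    q[5]=q0+d;bot.move_joints(q.tolist())
    print(round(d,2),round(readout.get_t(),2),np.round(readout.get_force(),1),np.round(readout.get_moment(),3),round(readout.get_grip_width(),3),np.round(readout.get_joint_pos()[5],2))
    if np.linalg.norm(readout.get_force())>40: print("stop");break
E
```

```text
0.65 24.32 [ 0.4 -0.5  0.9] [ 0.032 -0.102  0.016] 0.295 -1.96
1.3 24.98 [1.3 0.7 1.8] [ 0.249 -0.26   0.008] 0.291 -1.31
1.95 25.65 [1.8 2.  0.7] [ 0.336 -0.485  0.049] 0.297 -0.66
2.6 26.32 [ 4.8  2.6 -0. ] [ 0.331 -0.799  0.024] 0.29 -0.01
3.25 26.98 [ 5.3  1.5 -1.1] [ 0.229 -0.907 -0.009] 0.293 0.64
3.9 27.65 [ 5.9  1.3 -0.7] [ 0.208 -0.898 -0.03 ] 0.294 1.29
```

```bash
python3 - <<'E'
from h import *
q=np.array(readout.get_joint_pos());q[5]+=1.0
bot.move_joints(q.tolist());st("turned");print(np.round(readout.get_moment(),3))
effector.ungrasp();st("open")
p=readout.get_position()
bot.move_l([p[0],p[1],.41],max_speed=.15)
bot.move_to([.33,.12,.42],att(5));st("clear")
i=capture("scene")[:,:,::-1];j=capture("top")
print(blob("top",j,(8,150,120),(25,255,255),.075,(370,210,445,240)))
cv2.imwrite("pics/f.png",np.vstack([cv2.resize(i[152:200,345:409],(640,480),interpolation=2)[:320],cv2.resize(j[202:236,375:455,::-1],(640,272),interpolation=2)]))
E
```

```text
turned t 28.59 p [ 0.4515 -0.2125  0.3285] F [1.8 0.2 0.2] w 0.297 q [-0.54 -0.1   1.86 -0.    1.38  2.29]
[ 0.021 -0.447  0.057]
open t 29.21 p [ 0.4515 -0.2124  0.3285] F [-1.   0.3 -0.2] w 1.0 q [-0.54 -0.1   1.86 -0.    1.38  2.29]
clear t 31.78 p [0.3301 0.1198 0.4198] F [0.8 0.8 0.2] w 1.001 q [ 0.2  -0.6   2.08 -0.    1.66  0.12]
(array([ 452.6, -210.8]), array([156. ,  28.5]), 89.6, 219)
```

View pics/f.png

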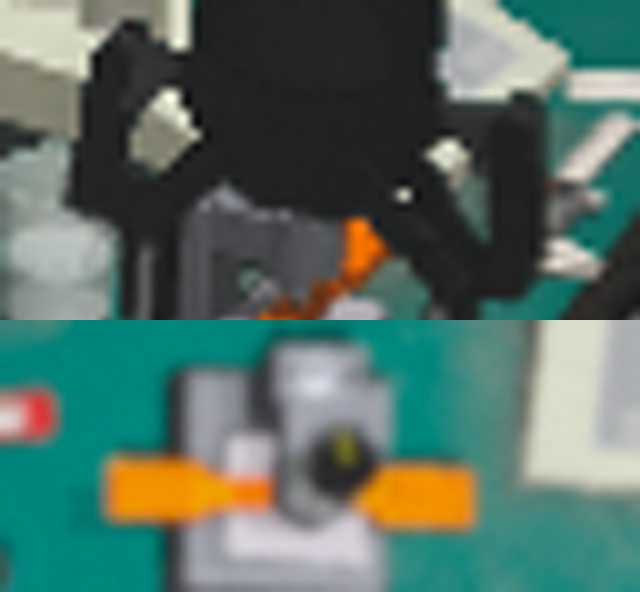

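The yellow mark now points up in the image, at (345,445). It started pointing right, so the knob turned about 4.9 rad with the gripper. At most 3.0 rad of that is free travel. The arm hides the spindle from the scene camera, so I'll step aside for one last look.

```bash
python3 - <<'E'
from h import *
bot.move_to([.335,-.148,.30],att(-2));st()
i=capture("scene")[:,:,::-1]
cv2.imwrite("pics/f2.png",np.vstack([cv2.resize(i[150:200,345:409],(640,500),interpolation=2)[:400],cv2.resize(i[235:310,260:360],(640,480),interpolation=2)[:200] if 0 else cv2.resize(i[235:305,240:460],(640,200),interpolation=2)]))
E
```

```text
t 33.01 p [ 0.3354 -0.1477  0.3005] F [-0.  -0.8 -0. ] w 0.999 q [-0.56 -0.49  2.22  0.    1.4  -0.52]
```

View pics/f2.png

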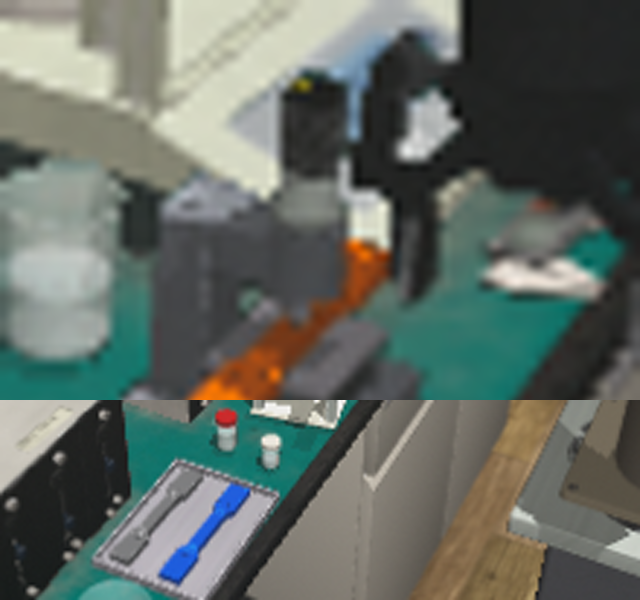

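The orange coupon lies flat under the head, around (300,340). The blue one is flat in the tray at about (205,535), and the robot is clear of everything. Handing in.

```bash
python3 -c "
from plant import *
finish_job();print(readout.get_t())"
```

```text
the job is handed in; nothing more can be done
the job is handed in; nothing more can be done
```

I moved the blue coupon into the tray and laid the orange one across the micrometer table. I then turned the ratchet knob clockwise about 4.9 rad, released it, and handed the job in at about 33 s of the 72 s allowed.

**Blue coupon:** in the last picture it lies flat in the tray beside the grey one, released.

**Orange coupon:** it lies across the table with its centre at about (452, -211) mm and almost no yaw. The spindle axis is at about (451, -212) mm.

**Knob:** the yellow index mark moved by the angle I turned. The spindle needs at most about 3 rad to reach the coupon, so the ratchet should have slipped by about 1.9 rad.

**Not confirmed directly:**
- The wrist moment was too noisy to show the slip torque.
- The spindle tip is hidden under the head in both cameras. The grip on the orange coupon is inferred from the turn angle.
- The two cameras disagreed by 4–8 mm on some points. I relied on the top camera, and the well-centred grip on the knob supported it.

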